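# Screw the temperature probe into the heater block's deep well

### The job

Take the temperature probe out of its orange stand and lower it upright into the deep well in the middle of the block heater. Feel for the start of the thread at the bottom without forcing it, then screw the probe clockwise until its steel flange sits flat on the top of the block, let go and leave the glassware where it is.

Things in the scene. Friction and masses are not known exactly. Their poses are not given: they have to be found in the camera images.
- probe_grip (a point): Centre of the probe's blue wing head, a flat bar 36 mm long (x), 14 mm thick (y), 38 mm high, to be pinched across its 14 mm; z is up. The probe stands upright, about 150 g. Below this point: a steel flange, 44 mm diameter, its upper face 25 mm and its underside 29 mm below; then the stem, 13 mm thick; a brass guide collar, 21 mm diameter, 60 to 74 mm below. A half turn about z looks the same.
- probe_pin (a point): Centre of the steel cross-pin through the probe's stem, 107 mm below the wing's centre: the two thread lugs of the screw. 5 mm thick, 21 mm long over its round ends, parallel to x and to the wing. The tapered nose ends 12 mm further down, 119 mm below the wing's centre.
- probe: The same probe; origin at the tip of its nose, z up along the stem, x along the wing and the cross-pin.
- heater: Block heater, a white box 150 x 150 mm and 110 mm high with an aluminium top that has a round well in its middle; fixed. Origin at the centre of its underside, z up, x along the red line painted on its top on both sides of the well. (The small black discs on its top are flat.)
- well_mouth (a point): Centre of the well's mouth in the heater's top face, 110 mm above the bench. The well is a vertical round bore of 24 mm diameter with a 45 degree countersink, 33 mm wide and 4.5 mm deep. The probe's collar and pin pass it with 1.5 mm to spare all round.
- well_lip (a point): Centre of the flat brass lip 65 mm down the well: a 15 mm hole for the stem and two opposite entry slots, about 6.8 mm wide, for the ends of the cross-pin. The line of the slots lies within 0.9 rad either way of the heater's x axis (the red line), different each time and out of sight: to be felt. With the pin resting on the lip, the flange is 15.5 mm above the block.
- thread (a point): Point on the well's axis where the pin lies when home, 78 mm below the mouth. Over the slots the pin drops 11 mm (flange then 4 to 5 mm above the block). The two-start thread then goes down 3.6 mm per rad clockwise from above: flange on the block after 1 to 1.4 rad, hard stop at 2.1 rad. It stays where it is left. Press 4 to 8 N; over 30 N between probe and heater ruins it.
- stand_top (a point): Centre of the top face of the orange stand, a fixed block 70 x 70 mm and 105 mm high with a 26 mm through hole in which the probe hangs, its flange resting on the top face.
- beaker_mid (a point): Bystander: glass beaker, 72 mm diameter, 85 mm high; this point is half-way up.
- flask_mid (a point): Bystander: green glass conical flask, 72 mm foot, 92 mm high; this point is half-way up.
- reagent_mid (a point): Bystander: amber reagent bottle with black cap, 56 mm diameter, 110 mm high; this point is half-way up.

How it is judged:
By the outcome, as a careful person would: the job done as asked, in the order asked, and still so for the second after the job is handed in, with the robot touching nothing.
It also fails if it takes over 72 s, if anything falls off the work surface, if the arm or the gripper's body presses on something with over 40 N, if the wrist force passes 120 N, or if a joint passes its speed limit or range.

### The arm

A 6-joint arm with a two-finger parallel gripper is mounted at the origin on the work surface. World frame = base frame: x ahead of the robot, y to its left, z up, the work surface at z = 0. Lengths are in m, angles in rad, forces in N, time in s.
With the tool pointing down it reaches from about 0.425 to 0.925 m from the base axis. Payload 12.5 kg.
Tool frame: the origin (TCP) lies on the front face of the gripper's body, between the roots of the fingers; the fingertips stand 73 mm ahead of it and the grasp point (between the pads) lies ahead of it (bot.grasp_offset is the x of the grasp point in the tool frame, in m); x points along the fingers, z is the direction in which the jaws open and shut, and the axes are right-handed (so a half turn about x gives the same grasp; the last joint's range is limited). The gripper opens to 85 mm and grips with 20 to 120 N. Pads are 22 mm wide; open, the fingers measure 114 mm over their backs; the gripper's body (76 mm by 85 mm) begins 54 mm behind the grasp point. The pads swing forward as they close: fully open they stand 13 mm farther back than shut.
Start: joints at [-1.333, 0.491, 1.559, -0, 1.092, -0.106], TCP at [0.211, -0.588, 0.304] pointing down, gripper open.
Joint ranges: [-3.1, 3.1], [-0.84, 2.19], [0.05, 2.79], [-1.13, 4.28], [0.06, 2.93], [-2.69, 2.69]. Speed limits (rad/s): [2.22, 2.22, 2.79, 3.14, 3.14, 3.14].

### API

Orientations are given as a unit quaternion [w, x, y, z].
In Python, from cell import bot gives the robot as it stands.
- The arm moves only by the tool play_rows, never from a script. Its argument "targets" is a list of rows, each an object of numbers: "dx", "dy", "dz": the shift along the tool's x, y, z in m; "roll": the turn about the tool's x in degrees. A call has 1 to 10 rows; each row shifts and turns the commanded pose from where the row before left it, along the tool's axes as they then stand; what a row does not reach is not made up. A row lasts 1/10 s, in which the tool goes at most 50 mm and 8.59 degrees, less where a joint would pass 70% of its speed; a pose out of reach is approached as far as the arm can. A call with a gripper value outside its range is refused whole. "fingers" is the gripper command: -1 is fully open, 1 is shut, values between are in proportion, set as the call begins (left out, the last holds). The fingers move at their own pace and stop on an object; "grip_force" is the grip in N (left out, the last holds). Time passes only in rows, so rows that do not move let the fingers close. It gives the time, the measured TCP pose, the force and the opening at its end, in the units of the state.
- bot.get_state(): the state, without advancing time (a new reading comes with each control period).
- bot.grab_frame(name): name is "scene" or "top"; returns the picture (420x560x3 uint8, blue, green, red); there is no depth.
- bot.camera_info(name): a dict with "mtx" (3x3 intrinsics, pixels), "world_from_camera" (4x4, takes a point from camera to world coordinates). Camera axes: x right, y down, z forward; pixel columns grow to the right and rows downward; lengths in m; the calibration is good to about 2 mm. A picture is of the moment at which its call begins. camera_info takes no time and is no camera call.
- bot.sign_off(): hands the job in, once; it reports no verdict.
The state is a dict: "time": time; "joint_pos": joint angles; "qd": joint speeds; "joint_efforts": joint torques, N m; "ee_pos": TCP position; "tool_rot": TCP orientation; "wrist_force": force on the tool from outside, world axes, zero at the start; "torque": the same for the moment, N m; "grip_width": finger opening in m.
Only numpy, scipy, OpenCV 4.12 (cv2) and the standard library are available. Lean on these libraries where they do the work, as an engineer would, in place of code of your own. Each camera call takes 0.05 s, during which the arm holds its last target. There are 200 camera calls.

## Working session

There is one attempt and no reset: what is moved stays moved. The work goes in short steps, Python scripts to look and compute and a tool call to move; the robot and the scene stay as the last step left them, time stands still between calls to the robot, and variables do not carry over. Pictures are saved under pics/ and viewed, about 8 in all and at most 12, crops included, and the job is handed in when it is done.

Besides the shell and the picture viewer there is one more tool, called after "Call:" in YAML: its name, and indented under it one key for each argument. play_rows: Moves the arm, as the interface text tells. Its arguments: {"type":"object","properties":{"targets":{"type":"array","items":{"type":"object","properties":{"dx":{"type":"number"},"dy":{"type":"number"},"dz":{"type":"number"},"roll":{"type":"number"}}}},"fingers":{"type":"number"},"grip_force":{"type":"number"}},"required":["targets"]}

```bash
mkdir -p pics; ls
python3 - <<'E'
from cell import bot
import cv2,numpy as np
np.set_printoptions(precision=4,suppress=True)
s=bot.get_state(); print(s, bot.grasp_offset)
for n in("scene","top"):
    f=bot.grab_frame(n); cv2.imwrite(f"pics/{n}0.png",f)
    c=bot.camera_info(n); print(n,np.array(c["mtx"]),np.array(c["world_from_camera"]))
E
```

```text
pics
{'time': 0.0, 'joint_pos': array([-1.3326,  0.4916,  1.5595,  0.    ,  1.0917, -0.1056]), 'qd': array([ 0.0007, -0.001 ,  0.0009,  0.0003, -0.0006, -0.0017]), 'joint_efforts': array([ -0.0013, -61.8443, -26.1598,  -0.0001,   0.004 ,  -0.    ]), 'ee_pos': array([ 0.2107, -0.5883,  0.3033]), 'tool_rot': array([ 0.5779,  0.4074,  0.5785, -0.4068]), 'wrist_force': array([-0.4186,  0.5315,  0.0204]), 'torque': array([-0.0198, -0.0165, -0.0209]), 'grip_width': 0.08573571750863727} 0.0539
scene [[425.6684   0.     278.8543]
 [  0.     425.6684 213.7544]
 [  0.       0.       1.    ]] [[ 0.064   0.6275 -0.776   1.3289]
 [ 0.9979 -0.0421  0.0482 -0.0263]
 [-0.0024 -0.7775 -0.6289  0.6569]
 [ 0.      0.      0.      1.    ]]
top [[462.081   0.    278.286]
 [  0.    462.081 205.896]
 [  0.      0.      1.   ]] [[ 0.0294 -0.9948  0.098   0.5455]
 [-0.9994 -0.0312 -0.0167  0.0023]
 [ 0.0197 -0.0975 -0.995   0.889 ]
 [ 0.      0.      0.      1.    ]]
```

View pics/scene0.png

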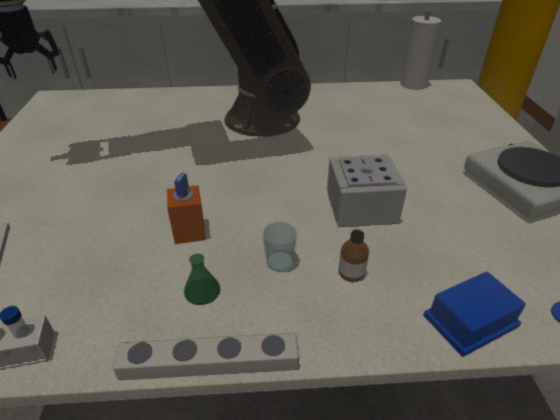

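View pics/top0.png

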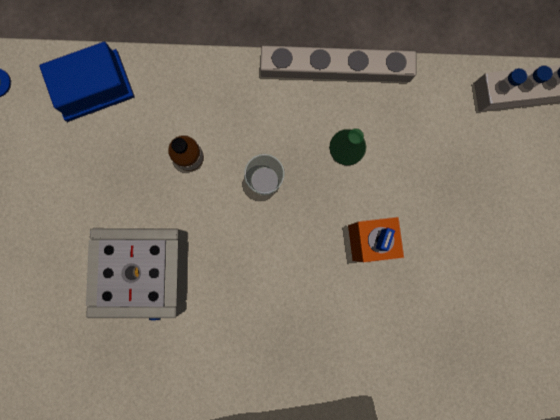

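Scene picture: the probe is in the orange stand at about (183,190), the heater at (367,171). Top picture: the wing is at (386,239), the well mouth at (132,272), and the red marks at (131,251) and (130,295). I'll enlarge both areas to measure them.

```bash
cat > h.py <<'E'
import cv2,numpy as np
from cell import bot
np.set_printoptions(precision=4,suppress=True)
def ray(n,uv,z):
    c=bot.camera_info(n);K=np.array(c["mtx"]);T=np.array(c["world_from_camera"])
    d=T[:3,:3]@np.linalg.solve(K,[uv[0],uv[1],1.]);o=T[:3,3]
    return o+d*(z-o[2])/d[2]
def proj(n,p):
    c=bot.camera_info(n);K=np.array(c["mtx"]);T=np.linalg.inv(np.array(c["world_from_camera"]))
    q=K@(T[:3,:3]@np.array(p)+T[:3,3]);return q[:2]/q[2]
def crop(img,x,y,w,h,k):
    return cv2.resize(img[y:y+h,x:x+w],None,fx=k,fy=k,interpolation=cv2.INTER_CUBIC)
E
python3 - <<'E'
from h import *
t=cv2.imread("pics/top0.png");s=cv2.imread("pics/scene0.png")
a=crop(t,82,222,110,100,4);b=crop(t,340,205,75,65,5)[:,:360];c=crop(s,155,165,60,80,5)
o=np.zeros((600,800,3),np.uint8);o[:400,:440]=a;o[:325,440:800]=b
c=crop(s,155,165,60,50,5);o[330:580,480:780]=c
cv2.imwrite("pics/c1.png",o)
hsv=cv2.cvtColor(t,cv2.COLOR_BGR2HSV)
m=cv2.inRange(hsv,(105,100,40),(130,255,255));m2=np.zeros_like(m);m2[215:265,360:415]=m[215:265,360:415]
p=np.argwhere(m2)[:,::-1].astype(np.float32);print(len(p),cv2.minAreaRect(p),p.mean(0))
r=cv2.inRange(hsv,(0,120,60),(8,255,255))|cv2.inRange(hsv,(172,120,60),(180,255,255))
for y0,y1 in((240,262),(285,305)):
    q=np.argwhere(r[y0:y1,120:145])+[y0,120];q=q[:,::-1];print(len(q),q.mean(0),ray("top",q.mean(0),.11))
print("mouth",ray("top",(132,272),.11),"wing",ray("top",p.mean(0),.16),ray("scene",(183,184),.16))
E
```

```text
165 ((384.79998779296875, 239.10000610351562), (12.965337753295898, 23.084625244140625), 18.434947967529297) [385.8727 239.6485]
26 [131.2692 251.5385] [0.5381 0.2321 0.11  ]
27 [129.7407 294.3333] [0.4678 0.2304 0.11  ]
mouth [0.5044 0.2288 0.11  ] wing [ 0.569  -0.1816  0.16  ] [ 0.6067 -0.1765  0.16  ]
```

View pics/c1.png

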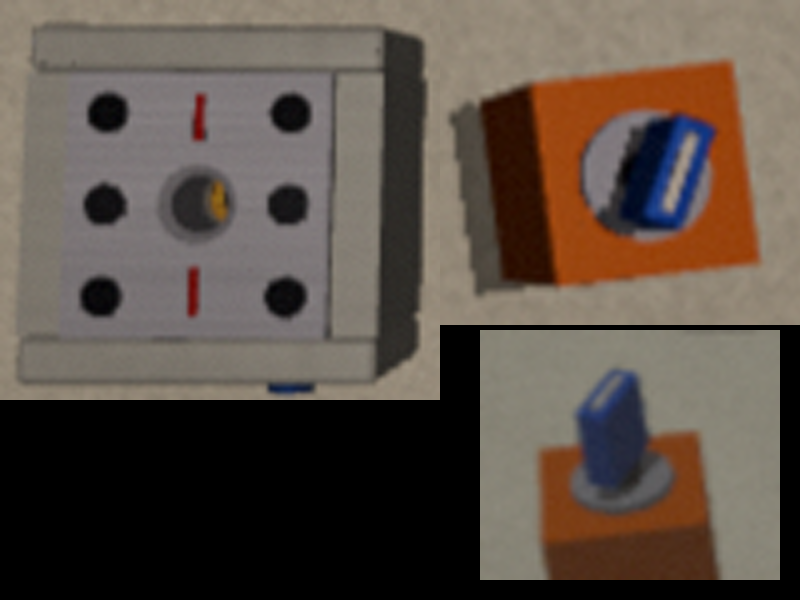

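Crop: the wing's top strip runs (385,247) to (391.6,232), the flange centre is about (381.4,237) and the well mouth about (131.2,273). In the scene camera the wing top is at about (181.6,177.6) and the flange at (183.4,195).

Run:
```python
from h import *
A=ray("top",(385,247),.153);B=ray("top",(391.6,232),.153)
d=B-A;print("strip mid",(A+B)/2,"yaw",np.degrees(np.arctan2(d[1],d[0])),np.linalg.norm(d))
print("flange",ray("top",(381.4,237),.109),ray("scene",(183.4,195),.109),"wt scene",ray("scene",(181.6,177.6),.153))
for c in [(82+197/4,222+204/4)]: print("mouth",ray("top",c,.11))
ds=[(108,113),(291,113),(104,205),(288,205),(100,297),(285,297)]
P=np.array([ray("top",(82+x/4,222+y/4),.11) for x,y in ds]);print(P,P.mean(0))
# scene discs: dark blobs on heater top
s=cv2.imread("pics/scene0.png");cv2.imwrite("pics/s2.png",crop(s,320,145,95,50,8))
from scipy.spatial.transform import Rotation as R
st=bot.get_state();w,x,y,z=st["tool_rot"];M=R.from_quat([x,y,z,w]).as_matrix();print(M)
```

```text
strip mid [ 0.5696 -0.1873  0.153 ] yaw -23.319696276427347 0.02637523970377587
flange [ 0.5749 -0.1868  0.109 ] [ 0.5745 -0.1865  0.109 ] wt scene [ 0.5726 -0.1842  0.153 ]
mouth [0.5027 0.23   0.11  ]
[[0.5392 0.2691 0.11  ]
 [0.5414 0.1933 0.11  ]
 [0.5012 0.2683 0.11  ]
 [0.5034 0.1924 0.11  ]
 [0.4636 0.2675 0.11  ]
 [0.4657 0.1915 0.11  ]] [0.5024 0.2303 0.11  ]
[[-0.0002  0.9415  0.337 ]
 [ 0.0009  0.337  -0.9415]
 [-1.      0.0001 -0.0009]]
```

View pics/s2.png

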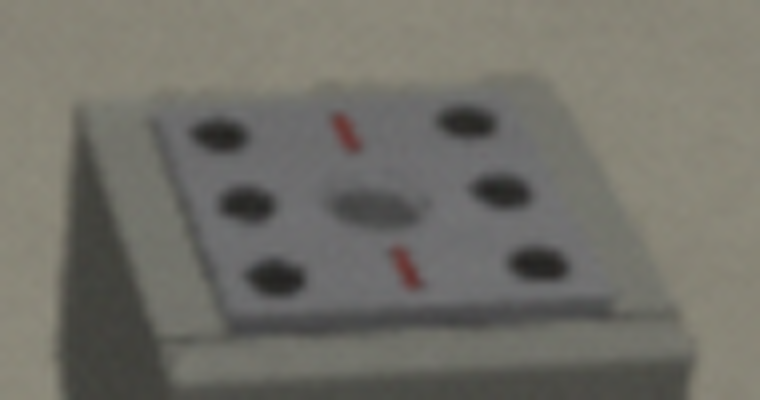

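Both cameras agree on the probe at about (0.5725, -0.186) with wing yaw about -23°, and put the well at about (0.5025, 0.230) with the red line at about +1°. The scene crop shows the mouth at (366.9,171). First I'll roll the tool.

Call:
play_rows:
  targets:
    - {"roll": -8.55}
    - {"roll": -8.55}
    - {"roll": -8.55}
    - {"roll": -8.55}
    - {"roll": -8.55}
    - {"roll": -8.55}
    - {"roll": -8.55}
    - {"roll": -8.55}
    - {"roll": -8.55}
    - {"roll": -8.55}

```text
$.targets[0]: bad value
```

Call:
play_rows:
  targets:
    - {"roll": -8.55}
    - {"roll": -8.55}
    - {"roll": -8.55}
    - {"roll": -8.55}
    - {"roll": -8.55}
    - {"roll": -8.55}
    - {"roll": 0}
  fingers: -0.2

```text
$.targets[0]: bad value
```

```bash
cat >> h.py <<'E'
from scipy.spatial.transform import Rotation as R
def pose():
    s=bot.get_state();w,x,y,z=s["tool_rot"];return s,R.from_quat([x,y,z,w]).as_matrix()
def to(p,psi):  # tool-frame shift to world TCP p, and roll (deg) to wing yaw psi
    s,M=pose();zy=np.degrees(np.arctan2(M[1,2],M[0,2]))
    print("t",s["time"],"p",s["ee_pos"],"wingyaw",zy-90,"F",s["wrist_force"],"w",s["grip_width"],"j6",s["joint_pos"][5],"down",M[:,0])
    print("shift",M.T@(np.array(p)-s["ee_pos"]),"roll",-(psi+90-zy))
E
python3 - <<'E'
from h import *
to([.5725,-.1862,.25],-23.3)
S=[(220,135),(466,122),(246,205),(501,191),(274,277),(538,264)]
P=np.array([ray("scene",(320+x/8,145+y/8),.11) for x,y in S]);print(P.mean(0),P[0]-P[4],P[1]-P[5])
E
```

```text
t 0.1 p [ 0.2107 -0.5883  0.3034] wingyaw -160.3040937562521 F [-0.2263  0.5647 -0.9002] w 0.08523261716036874 j6 -0.10556801554106202 down [-0.0002  0.0009 -1.    ]
shift [ 0.0537  0.4762 -0.2566] roll -137.00409375625208
[0.5042 0.2314 0.11  ] [-0.0755 -0.001   0.    ] [-0.0764 -0.0018  0.    ]
```

The call was refused, probably because every key has to be given.

Call:
play_rows:
  targets:
    - {"dx": 0,"dy": 0,"dz": 0,"roll": -8.55}
    - {"dx": 0,"dy": 0,"dz": 0,"roll": -8.55}
    - {"dx": 0,"dy": 0,"dz": 0,"roll": -8.55}
    - {"dx": 0,"dy": 0,"dz": 0,"roll": -8.55}
    - {"dx": 0,"dy": 0,"dz": 0,"roll": -8.55}
    - {"dx": 0,"dy": 0,"dz": 0,"roll": -8.55}
    - {"dx": 0,"dy": 0,"dz": 0,"roll": -8.55}
    - {"dx": 0,"dy": 0,"dz": 0,"roll": -8.55}
  fingers: -0.2

```text
time: 0.9
ee_pos: [0.2107, -0.5883, 0.3035]
tool_rot: [0.707, 0.01, 0.707, -0.009]
wrist_force: [0.6, 0.3, -0.6]
grip_width: 0.0516
```

Call:
play_rows:
  targets:
    - {"dx": 0,"dy": 0,"dz": 0,"roll": -8.55}
    - {"dx": 0,"dy": 0,"dz": 0,"roll": -8.55}
    - {"dx": 0,"dy": 0,"dz": 0,"roll": -8.55}
    - {"dx": 0,"dy": 0,"dz": 0,"roll": -8.55}
    - {"dx": 0,"dy": 0,"dz": 0,"roll": -8.55}
    - {"dx": 0,"dy": 0,"dz": 0,"roll": -8.55}
    - {"dx": 0,"dy": 0,"dz": 0,"roll": -8.55}
    - {"dx": 0,"dy": 0,"dz": 0,"roll": -8.55}
    - {"dx": 0,"dy": 0,"dz": 0,"roll": 0}
    - {"dx": 0,"dy": 0,"dz": 0,"roll": 0}

```text
time: 1.9
ee_pos: [0.2107, -0.5884, 0.3037]
tool_rot: [0.592, -0.386, 0.592, 0.386]
wrist_force: [0.2, -0.7, 0.3]
grip_width: 0.0514
```

```bash
python3 -c "
from h import *
to([.5725,-.1862,.25],-23.3)"
```

```text
t 1.9 p [ 0.2107 -0.5884  0.3037] wingyaw -23.757386602681407 F [ 0.1951 -0.6923  0.2593] w 0.05143849768249427 j6 -2.488749994386568 down [-0.0001  0.0004 -1.    ]
shift [ 0.0538 -0.1691  0.5138] roll -0.4573866026814102
```

Call:
play_rows:
  targets:
    - {"dx": 0,"dy": -0.012,"dz": 0.036,"roll": 0}
    - {"dx": 0,"dy": -0.012,"dz": 0.036,"roll": 0}
    - {"dx": 0,"dy": -0.012,"dz": 0.036,"roll": 0}
    - {"dx": 0,"dy": -0.012,"dz": 0.036,"roll": 0}
    - {"dx": 0,"dy": -0.012,"dz": 0.036,"roll": 0}
    - {"dx": 0,"dy": -0.012,"dz": 0.036,"roll": 0}
    - {"dx": 0,"dy": -0.012,"dz": 0.036,"roll": 0}
    - {"dx": 0,"dy": -0.012,"dz": 0.036,"roll": 0}
    - {"dx": 0,"dy": -0.012,"dz": 0.036,"roll": 0}
    - {"dx": 0,"dy": -0.012,"dz": 0.036,"roll": 0}

```text
time: 2.9
ee_pos: [0.4652, -0.3049, 0.304]
tool_rot: [0.592, -0.386, 0.592, 0.386]
wrist_force: [0.3, -0.6, 0.5]
grip_width: 0.0512
```

Call:
play_rows:
  targets:
    - {"dx": 0.005,"dy": -0.012,"dz": 0.036,"roll": 0}
    - {"dx": 0.01,"dy": -0.012,"dz": 0.036,"roll": 0}
    - {"dx": 0.01,"dy": -0.012,"dz": 0.036,"roll": 0}
    - {"dx": 0.01,"dy": -0.012,"dz": 0.036,"roll": 0}
    - {"dx": 0.01,"dy": 0,"dz": 0.01,"roll": 0}
    - {"dx": 0.009,"dy": 0,"dz": 0,"roll": 0}
    - {"dx": 0,"dy": 0,"dz": 0,"roll": 0}
    - {"dx": 0,"dy": 0,"dz": 0,"roll": 0}

```text
time: 3.7
ee_pos: [0.5692, -0.1852, 0.25]
tool_rot: [0.592, -0.387, 0.592, 0.387]
wrist_force: [0.1, -0.1, 0.6]
grip_width: 0.0515
```

```bash
python3 -c "
from h import *
to([.5725,-.1862,.25],-23.3)
t=bot.grab_frame('top');s=bot.grab_frame('scene')
o=np.zeros((600,800,3),np.uint8)
o[:300,:400]=crop(t,345,205,80,60,5);o[:500,400:]=crop(s,145,125,80,100,5);cv2.imwrite('pics/c3.png',o)"
```

```text
t 3.7 p [ 0.5692 -0.1852  0.25  ] wingyaw -23.62940763455326 F [ 0.0797 -0.0861  0.5849] w 0.05154814750406104 j6 -1.5830721684990516 down [-0.0002 -0.0001 -1.    ]
shift [ 0.     -0.0035  0.0004] roll -0.32940763455326305
```

View pics/c3.png

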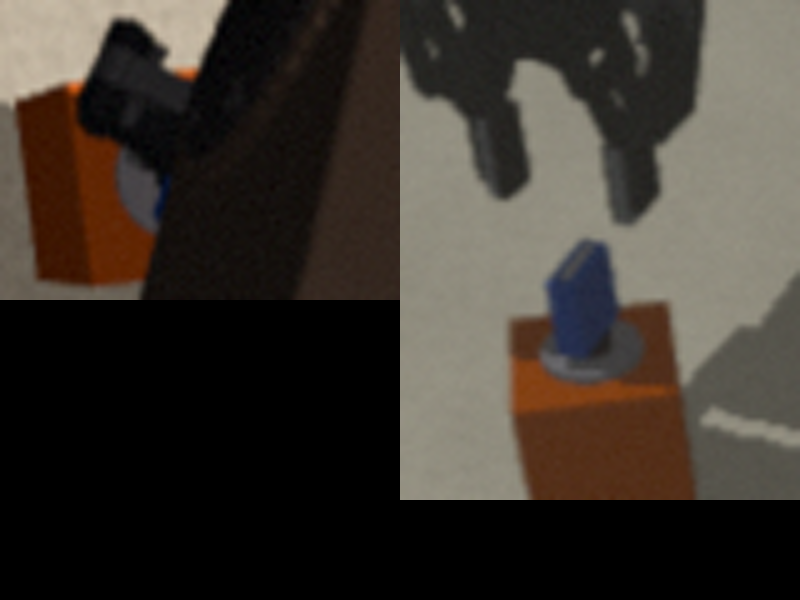

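The fingers straddle the wing, with their tips at about (500,190) and (630,215) in the crop and the wing between and below them. I'll descend and close.

Call:
play_rows:
  targets:
    - {"dx": 0.01,"dy": -0.0035,"dz": 0,"roll": -0.3}
    - {"dx": 0.02,"dy": 0,"dz": 0,"roll": 0}
    - {"dx": 0.015,"dy": 0,"dz": 0,"roll": 0}
    - {"dx": 0.01,"dy": 0,"dz": 0,"roll": 0}
    - {"dx": 0.004,"dy": 0,"dz": 0,"roll": 0}
    - {"dx": 0,"dy": 0,"dz": 0,"roll": 0}
    - {"dx": 0,"dy": 0,"dz": 0,"roll": 0}

```text
time: 4.5
ee_pos: [0.5732, -0.1856, 0.1914]
tool_rot: [0.59, -0.39, 0.59, 0.389]
wrist_force: [0.0, 0.9, 0.2]
grip_width: 0.0512
```

Call:
play_rows:
  targets:
    - {"dx": 0,"dy": 0,"dz": 0,"roll": 0}
    - {"dx": 0,"dy": 0,"dz": 0,"roll": 0}
    - {"dx": 0,"dy": 0,"dz": 0,"roll": 0}
    - {"dx": 0,"dy": 0,"dz": 0,"roll": 0}
    - {"dx": 0,"dy": 0,"dz": 0,"roll": 0}
    - {"dx": 0,"dy": 0,"dz": 0,"roll": 0}
    - {"dx": 0,"dy": 0,"dz": 0,"roll": 0}
    - {"dx": 0,"dy": 0,"dz": 0,"roll": 0}
  fingers: 1
  grip_force: 50

```text
time: 5.3
ee_pos: [0.573, -0.1855, 0.1914]
tool_rot: [0.59, -0.389, 0.59, 0.389]
wrist_force: [-0.6, -0.7, 6.8]
grip_width: 0.0134
```

Call:
play_rows:
  targets:
    - {"dx": -0.005,"dy": 0,"dz": 0,"roll": 0}
    - {"dx": -0.01,"dy": 0,"dz": 0,"roll": 0}
    - {"dx": -0.02,"dy": 0,"dz": 0,"roll": 0}
    - {"dx": -0.02,"dy": 0,"dz": 0,"roll": 0}
    - {"dx": -0.02,"dy": 0,"dz": 0,"roll": 0}
    - {"dx": -0.02,"dy": 0,"dz": 0,"roll": 0}
    - {"dx": -0.02,"dy": 0,"dz": 0,"roll": 0}
    - {"dx": -0.02,"dy": 0,"dz": 0,"roll": 0}
    - {"dx": 0,"dy": 0,"dz": 0,"roll": 0}
    - {"dx": 0,"dy": 0,"dz": 0,"roll": 0}

```text
time: 6.3
ee_pos: [0.5727, -0.1853, 0.3258]
tool_rot: [0.59, -0.389, 0.59, 0.389]
wrist_force: [-0.5, -0.9, -2.5]
grip_width: 0.0134
```

```bash
python3 -c "
from h import *
to([.5033,.2307,.326],-23.3)
t=bot.grab_frame('top');s=bot.grab_frame('scene')
o=np.zeros((600,800,3),np.uint8)
o[:450,:500]=crop(s,135,75,100,90,5);cv2.imwrite('pics/c4.png',o[:450,:500])"
```

```text
t 6.3 p [ 0.5727 -0.1853  0.3258] wingyaw -23.199445585241165 F [-0.48   -0.8558 -2.4912] w 0.01344730402086639 j6 -1.5885043736232631 down [ 0.0002 -0.0001 -1.    ]
shift [-0.0003  0.2277  0.355 ] roll 0.10055441475883242
```

View pics/c4.png

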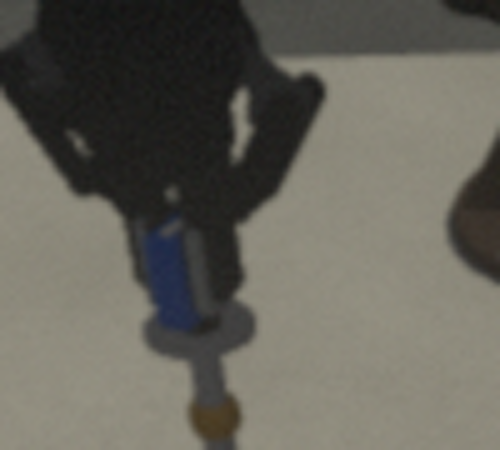

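The probe is held upright and clear, with the flange at about (200,325) in the crop and the stem and collar below. Next I'll go over the well, then roll to the counter-clockwise end of the search range (wing yaw about +56°).

Call:
play_rows:
  targets:
    - {"dx": 0,"dy": 0.01,"dz": 0.015,"roll": 0}
    - {"dx": 0,"dy": 0.0228,"dz": 0.0355,"roll": 0}
    - {"dx": 0,"dy": 0.0228,"dz": 0.0355,"roll": 0}
    - {"dx": 0,"dy": 0.0228,"dz": 0.0355,"roll": 0}
    - {"dx": 0,"dy": 0.0228,"dz": 0.0355,"roll": 0}
    - {"dx": 0,"dy": 0.0228,"dz": 0.0355,"roll": 0}
    - {"dx": 0,"dy": 0.0228,"dz": 0.0355,"roll": 0}
    - {"dx": 0,"dy": 0.0228,"dz": 0.0355,"roll": 0}
    - {"dx": 0,"dy": 0.0228,"dz": 0.0355,"roll": 0}
    - {"dx": 0,"dy": 0.0228,"dz": 0.0355,"roll": 0}

```text
time: 7.4
ee_pos: [0.5056, 0.2089, 0.3252]
tool_rot: [0.59, -0.389, 0.591, 0.389]
wrist_force: [0.5, -0.0, -0.9]
grip_width: 0.0135
```

Call:
play_rows:
  targets:
    - {"dx": 0,"dy": 0.0126,"dz": 0.0205,"roll": 0}
    - {"dx": 0,"dy": 0,"dz": 0,"roll": -8}
    - {"dx": 0,"dy": 0,"dz": 0,"roll": -8}
    - {"dx": 0,"dy": 0,"dz": 0,"roll": -8}
    - {"dx": 0,"dy": 0,"dz": 0,"roll": -8}
    - {"dx": 0,"dy": 0,"dz": 0,"roll": -8}
    - {"dx": 0,"dy": 0,"dz": 0,"roll": -8}
    - {"dx": 0,"dy": 0,"dz": 0,"roll": -8}
    - {"dx": 0,"dy": 0,"dz": 0,"roll": -8}
    - {"dx": 0,"dy": 0,"dz": 0,"roll": -8}

```text
time: 8.4
ee_pos: [0.5026, 0.231, 0.3251]
tool_rot: [0.246, -0.662, 0.247, 0.663]
wrist_force: [-1.1, -0.3, -1.8]
grip_width: 0.0135
```

Call:
play_rows:
  targets:
    - {"dx": 0,"dy": 0,"dz": 0,"roll": -7}
    - {"dx": 0.01,"dy": 0,"dz": 0,"roll": 0}
    - {"dx": 0.002,"dy": 0,"dz": 0,"roll": 0}
    - {"dx": 0,"dy": 0,"dz": 0,"roll": 0}
    - {"dx": 0,"dy": 0,"dz": 0,"roll": 0}

```text
time: 8.9
ee_pos: [0.5033, 0.2307, 0.3136]
tool_rot: [0.208, -0.676, 0.209, 0.676]
wrist_force: [-0.2, 0.6, -2.1]
grip_width: 0.0134
```

```bash
python3 -c "
from h import *
to([.5033,.2307,.31],56)
t=bot.grab_frame('top');s=bot.grab_frame('scene')
o=np.zeros((600,800,3),np.uint8)
o[:600,:480]=crop(s,325,95,80,100,6);o[:400,480:]=crop(t,92,232,80,100,4);cv2.imwrite('pics/c5.png',o)"
```

```text
t 8.9 p [0.5033 0.2307 0.3136] wingyaw 55.70701348086715 F [-0.1895  0.5544 -2.0511] w 0.013380439082747995 j6 -2.2325726727463056 down [-0.0005 -0.0002 -1.    ]
shift [ 0.0036 -0.      0.    ] roll -0.2929865191328531
```

View pics/c5.png

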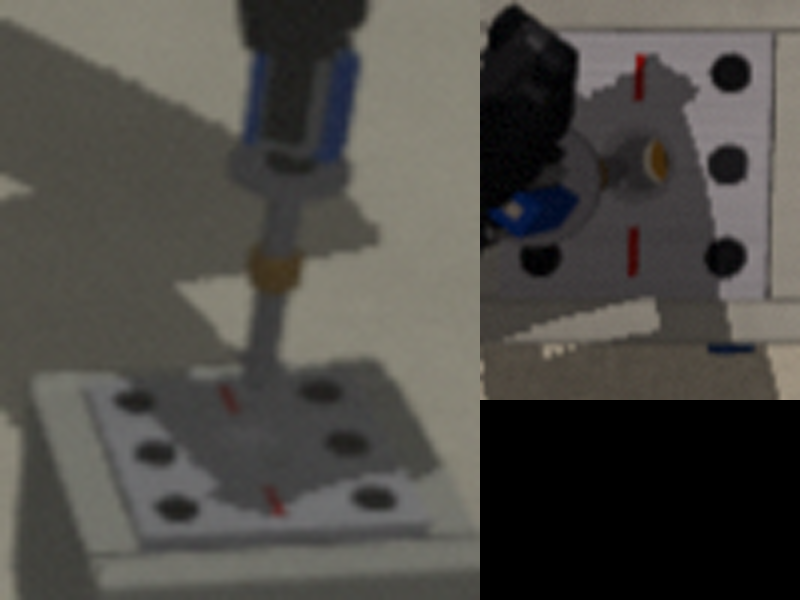

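The probe is over the well, between the red marks. I'll measure the stem axis from the flange (373.3,123) and collar (370.8,140) in the scene picture, against the well in the same camera.

Run:
```python
from h import *
for n,p,z in[("flange s",(325+290/6,95+168/6),.229),("collar s",(325+275/6,95+270/6),.189),("stem low",(325+264/6,95+345/6),.155),("tip s",(325+257/6,95+386/6),.137)]:
    print(n,ray("scene",p,z), "axis pred px in crop",(proj("scene",(.5033,.2307,z))-[325,95])*6)
print("well s",ray("scene",(325+252/6,95+447/6),.11))
S=[(135,401),(322,391),(156,453),(348,443),(179,508),(374,497)]
print(np.array([ray("scene",(325+x/6,95+y/6),.11) for x,y in S]).mean(0))
for z in(.229,.189,.137,.11):print((proj("top",(.5033,.2307,z))-[92,232])*4+[480,0])
T=[(730,73),(728,164),(725,257),(540,257)]
print([ray("top",(92+(x-480)/4,232+y/4),.11) for x,y in T])
# gradient profiles across the collar and stem in scene crop
s=cv2.imread("pics/c5.png").astype(int)
for y in(225,270,310,340,360):
    print(y,[tuple(s[y,x]) for x in range(228,324,8)])
```

```text
flange s [0.5024 0.2309 0.229 ] axis pred px in crop [290.0067 169.1205]
collar s [0.5052 0.2302 0.189 ] axis pred px in crop [275.2145 267.401 ]
stem low [0.5019 0.2313 0.155 ] axis pred px in crop [263.2453 346.9259]
tip s [0.5021 0.2309 0.137 ] axis pred px in crop [257.1201 387.6224]
well s [0.5034 0.2322 0.11  ]
[0.504  0.2321 0.11  ]
[534.3545 178.2031]
[572.1729 172.3323]
[615.2575 165.644 ]
[635.3362 162.527 ]
[array([0.5414, 0.1937, 0.11  ]), array([0.5038, 0.1924, 0.11  ]), array([0.4657, 0.1915, 0.11  ]), array([0.4636, 0.2675, 0.11  ])]
225 [(np.int64(70), np.int64(78), np.int64(80)), (np.int64(70), np.int64(78), np.int64(80)), (np.int64(71), np.int64(80), np.int64(81)), (np.int64(72), np.int64(80), np.int64(82)), (np.int64(64), np.int64(71), np.int64(72)), (np.int64(60), np.int64(61), np.int64(60)), (np.int64(58), np.int64(58), np.int64(58)), (np.int64(60), np.int64(60), np.int64(61)), (np.int64(59), np.int64(61), np.int64(62)), (np.int64(65), np.int64(70), np.int64(71)), (np.int64(70), np.int64(78), np.int64(80)), (np.int64(70), np.int64(79), np.int64(81))]
270 [(np.int
[... 1485 characters left out ...]
nt64(136)), (np.int64(120), np.int64(134), np.int64(136)), (np.int64(118), np.int64(131), np.int64(136)), (np.int64(118), np.int64(131), np.int64(134))]
360 [(np.int64(70), np.int64(77), np.int64(80)), (np.int64(67), np.int64(73), np.int64(75)), (np.int64(57), np.int64(58), np.int64(60)), (np.int64(56), np.int64(56), np.int64(56)), (np.int64(59), np.int64(58), np.int64(59)), (np.int64(60), np.int64(60), np.int64(60)), (np.int64(71), np.int64(74), np.int64(75)), (np.int64(100), np.int64(107), np.int64(110)), (np.int64(115), np.int64(124), np.int64(127)), (np.int64(117), np.int64(128), np.int64(131)), (np.int64(112), np.int64(123), np.int64(125)), (np.int64(110), np.int64(121), np.int64(123))]
```

Call:
play_rows:
  targets:
    - {"dx": 0.01,"dy": -0.001,"dz": 0,"roll": 0}
    - {"dx": 0.01,"dy": 0,"dz": 0,"roll": 0}
    - {"dx": 0.01,"dy": 0,"dz": 0,"roll": 0}
    - {"dx": 0.005,"dy": 0,"dz": 0,"roll": 0}
    - {"dx": 0.005,"dy": 0,"dz": 0,"roll": 0}
    - {"dx": 0.003,"dy": 0,"dz": 0,"roll": 0}
    - {"dx": 0,"dy": 0,"dz": 0,"roll": 0}
    - {"dx": 0,"dy": 0,"dz": 0,"roll": 0}

```text
time: 9.8
ee_pos: [0.5041, 0.2314, 0.271]
tool_rot: [-0.208, 0.676, -0.208, -0.676]
wrist_force: [-0.0, -1.3, -1.5]
grip_width: 0.0134
```

Call:
play_rows:
  targets:
    - {"dx": 0.004,"dy": 0,"dz": 0,"roll": 0}
    - {"dx": 0.004,"dy": 0,"dz": 0,"roll": 0}
    - {"dx": 0.004,"dy": 0,"dz": 0,"roll": 0}
    - {"dx": 0,"dy": 0,"dz": 0,"roll": 0}

```text
time: 10.2
ee_pos: [0.5038, 0.2313, 0.2582]
tool_rot: [0.208, -0.676, 0.208, 0.676]
wrist_force: [-0.7, -0.1, -1.8]
grip_width: 0.0135
```

Call:
play_rows:
  targets:
    - {"dx": 0.005,"dy": 0,"dz": 0,"roll": 0}
    - {"dx": 0.005,"dy": 0,"dz": 0,"roll": 0}
    - {"dx": 0.005,"dy": 0,"dz": 0,"roll": 0}
    - {"dx": 0.005,"dy": 0,"dz": 0,"roll": 0}
    - {"dx": 0,"dy": 0,"dz": 0,"roll": 0}

```text
time: 10.7
ee_pos: [0.5038, 0.2313, 0.2381]
tool_rot: [0.208, -0.676, 0.208, 0.676]
wrist_force: [-0.3, -0.3, -1.6]
grip_width: 0.0132
```

Call:
play_rows:
  targets:
    - {"dx": 0.004,"dy": 0,"dz": 0,"roll": 0}
    - {"dx": 0.004,"dy": 0,"dz": 0,"roll": 0}
    - {"dx": 0.004,"dy": 0,"dz": 0,"roll": 0}
    - {"dx": 0.004,"dy": 0,"dz": 0,"roll": 0}
    - {"dx": 0.003,"dy": 0,"dz": 0,"roll": 0}
    - {"dx": 0,"dy": 0,"dz": 0,"roll": 0}

```text
time: 11.3
ee_pos: [0.5039, 0.2314, 0.2194]
tool_rot: [0.208, -0.676, 0.208, 0.676]
wrist_force: [-0.3, -0.6, -2.0]
grip_width: 0.0135
```

Free so far. Now I'll feel for the lip in small steps.

Call:
play_rows:
  targets:
    - {"dx": 0.002,"dy": 0,"dz": 0,"roll": 0}
    - {"dx": 0.001,"dy": 0,"dz": 0,"roll": 0}
    - {"dx": 0.001,"dy": 0,"dz": 0,"roll": 0}
    - {"dx": 0.001,"dy": 0,"dz": 0,"roll": 0}
    - {"dx": 0,"dy": 0,"dz": 0,"roll": 0}

```text
time: 11.8
ee_pos: [0.504, 0.2314, 0.2148]
tool_rot: [0.208, -0.676, 0.208, 0.676]
wrist_force: [0.6, -0.2, -1.0]
grip_width: 0.0135
```

Call:
play_rows:
  targets:
    - {"dx": 0.0007,"dy": 0,"dz": 0,"roll": 0}
    - {"dx": 0.0007,"dy": 0,"dz": 0,"roll": 0}
    - {"dx": 0,"dy": 0,"dz": 0,"roll": 0}

```text
time: 12.1
ee_pos: [0.504, 0.2314, 0.2134]
tool_rot: [0.208, -0.676, 0.208, 0.676]
wrist_force: [0.4, 0.6, -1.4]
grip_width: 0.0131
```

Call:
play_rows:
  targets:
    - {"dx": 0.0005,"dy": 0,"dz": 0,"roll": 0}
    - {"dx": 0.0005,"dy": 0,"dz": 0,"roll": 0}
    - {"dx": 0,"dy": 0,"dz": 0,"roll": 0}

```text
time: 12.4
ee_pos: [0.504, 0.2314, 0.2124]
tool_rot: [-0.208, 0.676, -0.208, -0.676]
wrist_force: [-0.4, -0.1, -1.3]
grip_width: 0.0131
```

Call:
play_rows:
  targets:
    - {"dx": 0.0005,"dy": 0,"dz": 0,"roll": 0}
    - {"dx": 0,"dy": 0,"dz": 0,"roll": 0}

```text
time: 12.6
ee_pos: [0.504, 0.2314, 0.2119]
tool_rot: [0.208, -0.676, 0.208, 0.676]
wrist_force: [-0.7, 0.3, -2.1]
grip_width: 0.0135
```

Call:
play_rows:
  targets:
    - {"dx": 0.0005,"dy": 0,"dz": 0,"roll": 0}
    - {"dx": 0.0005,"dy": 0,"dz": 0,"roll": 0}
    - {"dx": 0,"dy": 0,"dz": 0,"roll": 0}

```text
time: 12.9
ee_pos: [0.5041, 0.2314, 0.2113]
tool_rot: [-0.208, 0.676, -0.208, -0.676]
wrist_force: [-0.0, -0.7, 3.5]
grip_width: 0.0131
```

Call:
play_rows:
  targets:
    - {"dx": 0.0005,"dy": 0,"dz": 0,"roll": 0}
    - {"dx": 0,"dy": 0,"dz": 0,"roll": 0}

```text
time: 13.1
ee_pos: [0.5041, 0.2315, 0.211]
tool_rot: [-0.208, 0.676, -0.208, -0.676]
wrist_force: [-2.4, 0.2, 7.2]
grip_width: 0.0133
```

Contact with the lip came at TCP z ≈ 0.2117, as predicted (0.212). I'll ease to about 5 N and sweep clockwise in small steps.

Call:
play_rows:
  targets:
    - {"dx": -0.0003,"dy": 0,"dz": 0,"roll": 4}
    - {"dx": 0,"dy": 0,"dz": 0,"roll": 4}
    - {"dx": 0,"dy": 0,"dz": 0,"roll": 0}

```text
time: 13.4
ee_pos: [0.5043, 0.2314, 0.2112]
tool_rot: [-0.255, 0.66, -0.255, -0.659]
wrist_force: [0.1, -1.9, 5.9]
grip_width: 0.0134
```

Call:
play_rows:
  targets:
    - {"dx": 0,"dy": 0,"dz": 0,"roll": 4}
    - {"dx": 0,"dy": 0,"dz": 0,"roll": 0}

```text
time: 13.6
ee_pos: [0.5041, 0.2315, 0.211]
tool_rot: [-0.277, 0.651, -0.277, -0.65]
wrist_force: [-0.7, -0.2, 4.4]
grip_width: 0.0137
```

Call:
play_rows:
  targets:
    - {"dx": 0,"dy": 0,"dz": 0,"roll": 4}
    - {"dx": 0,"dy": 0,"dz": 0,"roll": 0}

```text
time: 13.8
ee_pos: [0.504, 0.2315, 0.2108]
tool_rot: [-0.3, 0.641, -0.299, -0.641]
wrist_force: [1.0, 1.3, 3.1]
grip_width: 0.014
```

Call:
play_rows:
  targets:
    - {"dx": 0,"dy": 0,"dz": 0,"roll": 4}
    - {"dx": 0,"dy": 0,"dz": 0,"roll": 0}

```text
time: 14.0
ee_pos: [0.5039, 0.2314, 0.2105]
tool_rot: [0.321, -0.63, 0.322, 0.63]
wrist_force: [-0.1, 0.5, 0.6]
grip_width: 0.0133
```

```bash
python3 -c "
from h import *
to([.5041,.2314,.2107],50);print(bot.get_state()['torque'])"
```

```text
t 14.0 p [0.5039 0.2314 0.2105] wingyaw 35.92985834842712 F [-0.0927  0.4825  0.6262] w 0.013346400356845941 j6 -1.8864196133903681 down [-0.0005 -0.0003 -1.    ]
shift [-0.0002 -0.0002 -0.0001] roll -14.070141651572882
[-0.0432 -0.0743 -0.001 ]
```

The force is fading, so I'll press a little further to see whether the pin is dropping.

Call:
play_rows:
  targets:
    - {"dx": 0.0005,"dy": 0,"dz": 0,"roll": 0}
    - {"dx": 0,"dy": 0,"dz": 0,"roll": 0}

```text
time: 14.2
ee_pos: [0.5039, 0.2313, 0.2101]
tool_rot: [0.321, -0.63, 0.321, 0.63]
wrist_force: [-0.1, 0.0, 2.0]
grip_width: 0.0132
```

Call:
play_rows:
  targets:
    - {"dx": 0.0004,"dy": 0,"dz": 0,"roll": 0}
    - {"dx": 0,"dy": 0,"dz": 0,"roll": 0}

```text
time: 14.4
ee_pos: [0.5039, 0.2314, 0.2099]
tool_rot: [0.322, -0.63, 0.322, 0.63]
wrist_force: [-2.0, -0.2, 4.2]
grip_width: 0.0135
```

Call:
play_rows:
  targets:
    - {"dx": 0.0002,"dy": 0,"dz": 0,"roll": 4}
    - {"dx": 0,"dy": 0,"dz": 0,"roll": 0}
  grip_force: 90

```text
time: 14.6
ee_pos: [0.5038, 0.2313, 0.2095]
tool_rot: [0.344, -0.618, 0.344, 0.618]
wrist_force: [-0.8, -0.3, 0.8]
grip_width: 0.0128
```

Call:
play_rows:
  targets:
    - {"dx": 0,"dy": 0,"dz": 0,"roll": 4}
    - {"dx": 0,"dy": 0,"dz": 0,"roll": 0}

```text
time: 14.8
ee_pos: [0.5039, 0.2313, 0.2094]
tool_rot: [0.365, -0.606, 0.365, 0.606]
wrist_force: [-0.8, -0.5, -0.6]
grip_width: 0.0131
```

Call:
play_rows:
  targets:
    - {"dx": 0,"dy": 0,"dz": 0,"roll": 4}
    - {"dx": 0,"dy": 0,"dz": 0,"roll": 0}

```text
time: 15.0
ee_pos: [0.5039, 0.2313, 0.2094]
tool_rot: [0.385, -0.593, 0.386, 0.593]
wrist_force: [-0.8, -1.0, -0.8]
grip_width: 0.0127
```

Call:
play_rows:
  targets:
    - {"dx": 0.0005,"dy": 0,"dz": 0,"roll": 0}
    - {"dx": 0,"dy": 0,"dz": 0,"roll": 0}

```text
time: 15.2
ee_pos: [0.5041, 0.2314, 0.2091]
tool_rot: [-0.385, 0.593, -0.385, -0.593]
wrist_force: [0.2, -0.6, -1.7]
grip_width: 0.0127
```

Call:
play_rows:
  targets:
    - {"dx": 0.0005,"dy": 0,"dz": 0,"roll": 0}
    - {"dx": 0,"dy": 0,"dz": 0,"roll": 0}

```text
time: 15.4
ee_pos: [0.504, 0.2314, 0.2086]
tool_rot: [-0.386, 0.593, -0.386, -0.592]
wrist_force: [0.1, -1.4, -1.8]
grip_width: 0.0129
```

```bash
python3 -c "
from h import *
s=bot.grab_frame('scene')
cv2.imwrite('pics/c6.png',crop(s,325,125,90,75,8))"
```

```text
(no output)
```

View pics/c6.png

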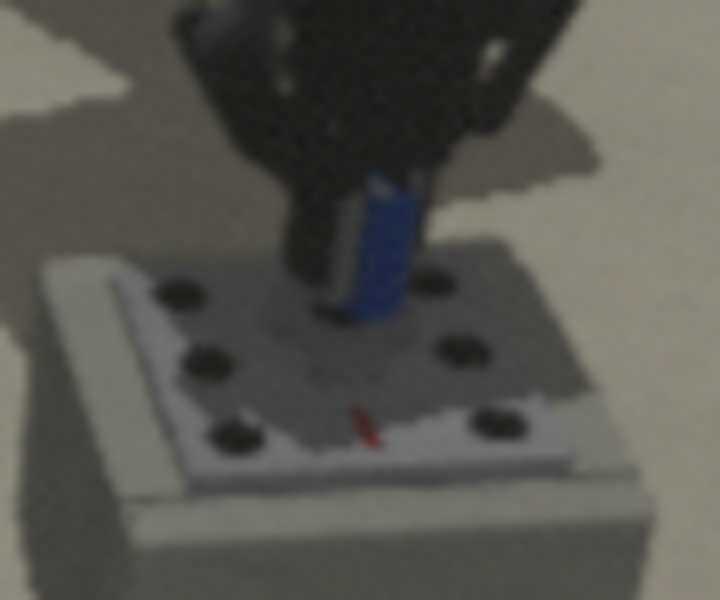

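Picture: the wing (about (385,250)) is still squarely between the pads, the flange just above the block. At this yaw (about 24°) there's no reaction while descending, so the pin looks to be over the slots. I'll keep lowering gently.

Call:
play_rows:
  targets:
    - {"dx": 0.001,"dy": 0,"dz": 0,"roll": 0}
    - {"dx": 0.001,"dy": 0,"dz": 0,"roll": 0}
    - {"dx": 0,"dy": 0,"dz": 0,"roll": 0}

```text
time: 15.75
ee_pos: [0.504, 0.2314, 0.2065]
tool_rot: [-0.386, 0.592, -0.386, -0.592]
wrist_force: [0.7, -0.6, -2.5]
grip_width: 0.0129
```

Call:
play_rows:
  targets:
    - {"dx": 0.001,"dy": 0,"dz": 0,"roll": 0}
    - {"dx": 0.001,"dy": 0,"dz": 0,"roll": 0}
    - {"dx": 0,"dy": 0,"dz": 0,"roll": 0}

```text
time: 16.05
ee_pos: [0.5039, 0.2314, 0.2045]
tool_rot: [0.386, -0.592, 0.386, 0.592]
wrist_force: [0.3, -0.5, -1.4]
grip_width: 0.0129
```

It's dropping freely. I'll continue to the bottom of the slots.

Call:
play_rows:
  targets:
    - {"dx": 0.001,"dy": 0,"dz": 0,"roll": 0}
    - {"dx": 0.001,"dy": 0,"dz": 0,"roll": 0}
    - {"dx": 0,"dy": 0,"dz": 0,"roll": 0}

```text
time: 16.35
ee_pos: [0.5039, 0.2314, 0.2025]
tool_rot: [0.386, -0.592, 0.386, 0.592]
wrist_force: [-0.3, -0.7, -2.4]
grip_width: 0.0128
```

Call:
play_rows:
  targets:
    - {"dx": 0.0007,"dy": 0,"dz": 0,"roll": 0}
    - {"dx": 0.0005,"dy": 0,"dz": 0,"roll": 0}
    - {"dx": 0,"dy": 0,"dz": 0,"roll": 0}

```text
time: 16.65
ee_pos: [0.504, 0.2314, 0.2014]
tool_rot: [0.386, -0.592, 0.386, 0.592]
wrist_force: [-0.2, -1.3, -1.4]
grip_width: 0.0131
```

Call:
play_rows:
  targets:
    - {"dx": 0.0005,"dy": 0,"dz": 0,"roll": 0}
    - {"dx": 0.0005,"dy": 0,"dz": 0,"roll": 0}
    - {"dx": 0,"dy": 0,"dz": 0,"roll": 0}

```text
time: 16.95
ee_pos: [0.504, 0.2314, 0.2005]
tool_rot: [-0.386, 0.592, -0.386, -0.592]
wrist_force: [0.5, -0.0, -1.1]
grip_width: 0.0129
```

Call:
play_rows:
  targets:
    - {"dx": 0.0005,"dy": 0,"dz": 0,"roll": 0}
    - {"dx": 0,"dy": 0,"dz": 0,"roll": 0}

```text
time: 17.15
ee_pos: [0.5041, 0.2314, 0.2002]
tool_rot: [-0.386, 0.592, -0.386, -0.592]
wrist_force: [0.5, -0.2, 3.0]
grip_width: 0.0129
```

Call:
play_rows:
  targets:
    - {"dx": 0.0005,"dy": 0,"dz": 0,"roll": 0}
    - {"dx": 0,"dy": 0,"dz": 0,"roll": 0}

```text
time: 17.35
ee_pos: [0.5041, 0.2314, 0.1999]
tool_rot: [-0.386, 0.593, -0.386, -0.592]
wrist_force: [-1.0, -0.5, 5.8]
grip_width: 0.0126
```

The pin bottomed in the slots at TCP z ≈ 0.2004, an 11.3 mm drop as expected, with about 6 N on it. Now I'll screw clockwise, feeding 3.6 mm/rad.

Call:
play_rows:
  targets:
    - {"dx": 0.0003,"dy": 0,"dz": 0,"roll": 5}
    - {"dx": 0.0003,"dy": 0,"dz": 0,"roll": 5}
    - {"dx": 0,"dy": 0,"dz": 0,"roll": 0}

```text
time: 17.65
ee_pos: [0.5042, 0.2314, 0.1993]
tool_rot: [-0.437, 0.556, -0.437, -0.556]
wrist_force: [-0.9, -1.3, 4.5]
grip_width: 0.0128
```

Call:
play_rows:
  targets:
    - {"dx": 0.0003,"dy": 0,"dz": 0,"roll": 5}
    - {"dx": 0.0003,"dy": 0,"dz": 0,"roll": 5}
    - {"dx": 0,"dy": 0,"dz": 0,"roll": 0}

```text
time: 17.95
ee_pos: [0.5042, 0.2315, 0.1987]
tool_rot: [-0.484, 0.516, -0.483, -0.515]
wrist_force: [0.3, -0.7, 5.4]
grip_width: 0.0128
```

Call:
play_rows:
  targets:
    - {"dx": 0.0003,"dy": 0,"dz": 0,"roll": 5}
    - {"dx": 0.0003,"dy": 0,"dz": 0,"roll": 5}
    - {"dx": 0.0003,"dy": 0,"dz": 0,"roll": 5}
    - {"dx": 0,"dy": 0,"dz": 0,"roll": 0}

```text
time: 18.35
ee_pos: [0.5042, 0.2315, 0.1977]
tool_rot: [0.547, -0.449, 0.546, 0.448]
wrist_force: [0.3, -0.3, 6.0]
grip_width: 0.0128
```

Call:
play_rows:
  targets:
    - {"dx": 0.0003,"dy": 0,"dz": 0,"roll": 5}
    - {"dx": 0.0003,"dy": 0,"dz": 0,"roll": 5}
    - {"dx": 0,"dy": 0,"dz": 0,"roll": 0}

```text
time: 18.65
ee_pos: [0.5042, 0.2315, 0.1971]
tool_rot: [0.584, -0.399, 0.583, 0.399]
wrist_force: [0.4, -1.0, 4.8]
grip_width: 0.013
```

```bash
python3 -c "
from h import *
to([.5041,.2314,.1962],-50);print(bot.get_state()['torque'])"
```

```text
t 18.65 p [0.5042 0.2315 0.1971] wingyaw -21.224364447288977 F [ 0.3851 -0.9516  4.7758] w 0.013026070137641484 j6 -0.8889981027883407 down [ 0.0008  0.0002 -1.    ]
shift [ 0.0009  0.0001 -0.0001] roll 28.775635552711023
[-0.0492 -0.0139 -0.0538]
```

Call:
play_rows:
  targets:
    - {"dx": 0.0003,"dy": 0,"dz": 0,"roll": 5}
    - {"dx": 0.0003,"dy": 0,"dz": 0,"roll": 5}
    - {"dx": 0,"dy": 0,"dz": 0,"roll": 0}

```text
time: 18.95
ee_pos: [0.5042, 0.2314, 0.1966]
tool_rot: [0.616, -0.347, 0.616, 0.347]
wrist_force: [-0.4, -0.8, 6.1]
grip_width: 0.0127
```

Call:
play_rows:
  targets:
    - {"dx": 0.0003,"dy": 0,"dz": 0,"roll": 5}
    - {"dx": 0,"dy": 0,"dz": 0,"roll": 0}

```text
time: 19.15
ee_pos: [0.5042, 0.2314, 0.1965]
tool_rot: [0.631, -0.32, 0.63, 0.32]
wrist_force: [0.5, -0.5, 8.0]
grip_width: 0.0128
```

```bash
python3 -c "
from h import *
to([.5041,.2314,.1962],-50);print(bot.get_state()['torque'])"
```

```text
t 19.15 p [0.5042 0.2314 0.1965] wingyaw -36.2020437644551 F [ 0.4691 -0.4778  8.015 ] w 0.012838205937865 j6 -0.6274307586128576 down [ 0.0012  0.0002 -1.    ]
shift [ 0.0003  0.0001 -0.0001] roll 13.797956235544902
[-0.2683  0.09   -0.117 ]
```

The downward force and the twist are both rising while z stalls, so the flange is probably landing. I'll turn a few more degrees without feeding.

Call:
play_rows:
  targets:
    - {"dx": 0,"dy": 0,"dz": 0,"roll": 4}
    - {"dx": 0,"dy": 0,"dz": 0,"roll": 0}

```text
time: 19.35
ee_pos: [0.5043, 0.2314, 0.1965]
tool_rot: [0.642, -0.298, 0.641, 0.298]
wrist_force: [-0.4, -0.8, 8.8]
grip_width: 0.0131
```

```bash
python3 -c "
from h import *
to([.5041,.2314,.1962],-50);print(bot.get_state()['torque'])
s=bot.grab_frame('scene')
cv2.imwrite('pics/c7.png',crop(s,335,135,70,60,10))"
```

```text
t 19.35 p [0.5043 0.2314 0.1965] wingyaw -40.17083176037879 F [-0.366  -0.796   8.7893] w 0.013069581732425116 j6 -0.5581782692322065 down [ 0.0013  0.0001 -1.    ]
shift [ 0.0003  0.0001 -0.0001] roll 9.829168239621211
[-0.2636  0.1419 -0.043 ]
```

View pics/c7.png

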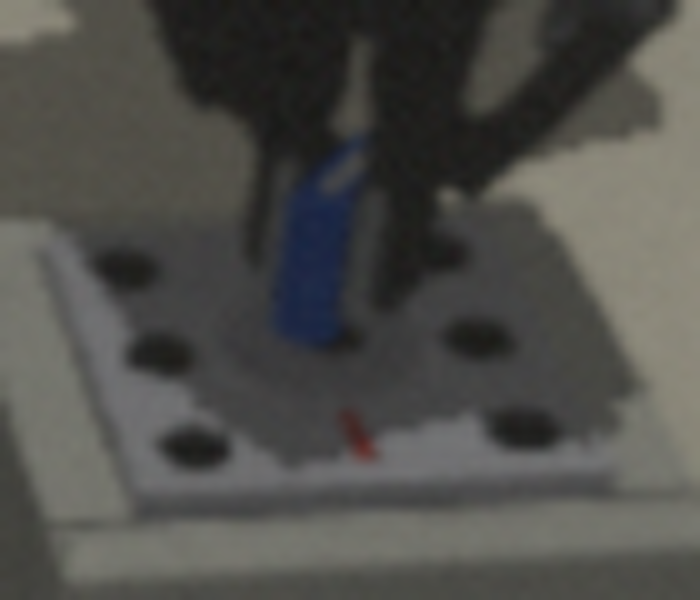

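At 1.1 rad past the slot, z has stopped at 0.1965, against 0.196 predicted for a seated flange. Turning 4° more neither sank nor unloaded it. In the picture the flange ring (about (320,350)) lies on the block and the wing is still aligned with the pads. I'll relax the load, let go and retreat.

Call:
play_rows:
  targets:
    - {"dx": -0.0006,"dy": 0,"dz": 0,"roll": 0}
    - {"dx": 0,"dy": 0,"dz": 0,"roll": 0}
  grip_force: 20

```text
time: 19.6
ee_pos: [0.5042, 0.2314, 0.1966]
tool_rot: [0.641, -0.298, 0.641, 0.298]
wrist_force: [1.2, -0.9, 3.7]
grip_width: 0.0133
```

Call:
play_rows:
  targets:
    - {"dx": 0,"dy": 0,"dz": 0,"roll": 0}
    - {"dx": 0,"dy": 0,"dz": 0,"roll": 0}
    - {"dx": 0,"dy": 0,"dz": 0,"roll": 0}
    - {"dx": 0,"dy": 0,"dz": 0,"roll": 0}
    - {"dx": 0,"dy": 0,"dz": 0,"roll": 0}
    - {"dx": 0,"dy": 0,"dz": 0,"roll": 0}
    - {"dx": 0,"dy": 0,"dz": 0,"roll": 0}
  fingers: -0.2

```text
time: 20.3
ee_pos: [0.504, 0.2314, 0.1965]
tool_rot: [0.641, -0.298, 0.641, 0.298]
wrist_force: [0.0, 0.1, 0.0]
grip_width: 0.0508
```

Call:
play_rows:
  targets:
    - {"dx": -0.01,"dy": 0,"dz": 0,"roll": 0}
    - {"dx": -0.02,"dy": 0,"dz": 0,"roll": 0}
    - {"dx": -0.02,"dy": 0,"dz": 0,"roll": 0}
    - {"dx": -0.03,"dy": 0,"dz": 0,"roll": 0}
    - {"dx": -0.04,"dy": 0,"dz": 0,"roll": 0}
    - {"dx": -0.04,"dy": 0,"dz": 0,"roll": 0}
    - {"dx": 0,"dy": 0,"dz": 0,"roll": 0}

```text
time: 21.0
ee_pos: [0.5047, 0.2317, 0.3624]
tool_rot: [0.645, -0.298, 0.638, 0.297]
wrist_force: [0.5, 0.1, -0.3]
grip_width: 0.0514
```

```bash
python3 -c "
from h import *
to([.5041,.2314,.1962],-50)
s=bot.grab_frame('scene');o=np.zeros((600,800,3),np.uint8)
o[:,:]=cv2.resize(crop(s,335,135,70,52,11),(800,600));cv2.imwrite('pics/c8.png',o);cv2.imwrite('pics/full8.png',s)
print((proj('scene',(.504,.231,.158))-[335,135])*11.4,(proj('scene',(.504,.231,.114))-[335,135])*11.4)"
```

```text
t 21.0 p [0.5047 0.2317 0.3624] wingyaw -40.19368802308644 F [ 0.5095  0.0796 -0.3211] w 0.05137363048832172 j6 -0.5577315457800276 down [ 0.0087  0.0027 -1.    ]
shift [ 0.1662  0.0011 -0.0019] roll 9.806311976913562
[390.4234 191.8512] [362.2556 378.5284]
```

View pics/c8.png

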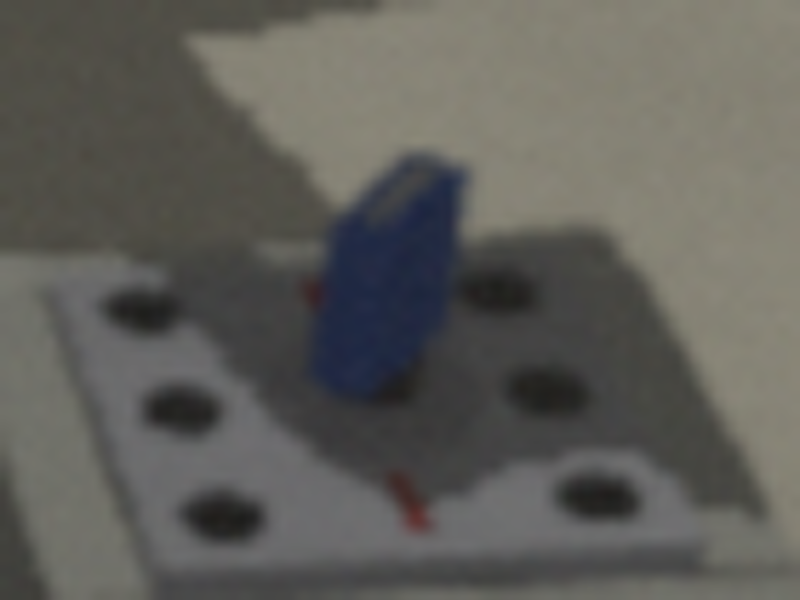

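Picture: the probe stands upright in the well, wing top at about (405,190) against (390,192) predicted for seated. The flange is flat on the block with no gap visible, and the gripper is clear. A quick numeric check that the glassware hasn't moved, then I'll hand in.

```bash
python3 -c "
from h import *
a=cv2.imread('pics/scene0.png');b=cv2.imread('pics/full8.png')
d=cv2.absdiff(a,b).max(2)
for n,(x,y,w,h) in dict(beaker=(260,220,42,52),flask=(180,252,44,52),bottle=(336,228,38,54)).items(): print(n,d[y:y+h,x:x+w].mean())
print(bot.sign_off())"
```

```text
beaker 1.983974358974359
flask 2.352272727272727
bottle 2.2792397660818713
the job is handed in; nothing more can be done
None
```

The probe is screwed into the block heater's well with its flange on the block, and the job is handed in at about 21 s of the 72 s allowed.

- **Feeling for the thread:** I lowered the probe from the stand into the well and felt the lip at about the predicted height. Sweeping clockwise under light pressure, I found the slots at a wing yaw of about +24°, and the pin dropped 11.3 mm.
- **Screwing home:** I turned it clockwise about 1.1 rad, with 8.8 N the highest wrist reading (about 10.6 N with the probe's weight). That is a little over the 4–8 N advised and well under the 30 N limit.

**Last checks:**
- **Seating:** The height stopped at 0.1965 m against about 0.196 m predicted for a seated flange. A further 4° of turn neither lowered nor unloaded it.
- **After letting go:** The wrist force read about zero. The last picture shows the probe upright with no visible gap, its wing top about 15 pixels in the enlarged crop (roughly 2 mm) from the prediction. A gap of a few tenths of a millimetre would not show in it.
- **Glassware:** The beaker, flask and bottle areas of the picture differ from the start only by what looks like image noise, so nothing appears to have moved.

One reading was odd. During the sweep the lip contact height fell about 1.4 mm before the drop. I took it for a small shift of the probe in the grip or the rounded edge of the slot, and raised the grip to 90 N. The later heights agreed with no lasting slip.

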